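Spin home the clamp screw of a clock movement holder

ROBOT

A 6-joint arm with a two-finger parallel gripper is mounted at the origin on the work surface. World frame = base frame: x ahead of the robot, y to its left, z up, the work surface at z = 0. Lengths are in m, angles in rad, forces in N, time in s.
With the tool pointing down it reaches from about 0.35 to 0.975 m from the base axis. Payload 4.9 kg.
Tool frame: the origin (TCP) lies at the very end of the fingers, on their centre line; the grasp point (between the pads) lies manip.grip_point_offset behind it (manip.grip_point_offset is the distance from the TCP to the grasp point, in m); z points along the fingers, y is the line along which they close (so a half turn about z gives the same grasp; the last joint's range is limited). The gripper opens to 85 mm and grips with 20 to 120 N. Pads are 22 mm wide; open, the fingers measure 114 mm over their backs; the gripper's body (76 mm by 85 mm) begins 54 mm behind the grasp point. The pads swing forward as they close: fully open they stand 13 mm farther back than shut.
Start: joints at [1.176, 0.053, 1.613, -0, 1.476, -0.119], TCP at [0.17, 0.601, 0.231] pointing down, gripper open.
Joint ranges: [-3.01, 3.01], [-1.01, 2.22], [0.06, 2.58], [-1.02, 4.17], [0.09, 2.62], [-3.14, 3.14]. Speed limits (rad/s): [2.57, 2.57, 3.14, 3.14, 3.14, 3.14].

INTERFACE

Orientations are given as a unit quaternion [w, x, y, z].
In Python, from plant import manip gives the robot as it stands.
- The arm moves only by the shell command python3 -m crank 'ROWS' [OPENING]. ROWS is JSON, a list of rows, each an object of numbers: "x", "y", "z": the shift along the tool's x, y, z in cm; "turn": the turn about the tool's z in rad. In form: [{"x": .., "y": .., "z": .., "turn": ..}, ...]. A call has 1 to 5 rows; each row shifts and turns the commanded pose from where the row before left it, along the tool's axes as they then stand; what a row does not reach is not made up. A row lasts 1/10 s, in which the tool goes at most 50 mm and 8.59 degrees, less where a joint would pass 70% of its speed; a pose out of reach is approached as far as the arm can. A call with a gripper value outside its range is refused whole. OPENING is the opening in per cent of the stroke, from 0 (shut) to 100 (fully open), set as the call begins (- or left out, the last holds). The fingers move at their own pace and stop on an object; the grip force is fixed at half the most. Time passes only in rows, so rows that do not move let the fingers close. It gives the time, the measured TCP pose, the force, the opening and the grip force at its end, in the units of the state.
- manip.state(): the state, without advancing time (a new reading comes with each control period).
- manip.grab_frame(name): name is "scene" or "top" or "wrist"; returns (picture, depth): 420x560x3 uint8, red, green, blue; 420x560 float32, m along the optical axis (not along the pixel's ray), 0 where there is no reading.
- manip.camera_model(name): a dict with "mtx" (3x3 intrinsics, pixels), "world_to_cam" (4x4, takes a point from world to camera coordinates). Camera axes: x right, y down, z forward; pixel columns grow to the right and rows downward; lengths in m; the calibration is good to about 2 mm. A picture is of the moment at which its call begins: read the wrist's pose just before it. camera_model takes no time and is no camera call; for the wrist camera it gives the pose at the moment of the call.
- manip.job_done(): hands the job in; it is judged then, once.
The state is a dict: "time": time; "joint_pos": joint angles; "joint_vel": joint speeds; "joint_efforts": joint torques, N m; "tool_pos": TCP position; "tool_rot": TCP orientation; "contact_force": force on the tool from outside, world axes, zero at the start; "ft_torque": the same for the moment, N m; "gripper_width": opening from 0.0 (shut) to 1.0 (fully open); "grasp_force": force on a finger pad.
Only numpy, scipy, OpenCV 4.12 (cv2) and the standard library are available. Lean on these libraries where they do the work, as an engineer would, in place of code of your own. Each camera call takes 0.05 s, during which the arm holds its last target. There are 200 camera calls.

TASK

Screw in the loose five-winged brass thumbscrew of the movement holder until its rubber pad is fully home against the clock movement and it will turn no further, without forcing it: stroke its wings round with a fingertip, clockwise as seen from the winged end, lifting off and coming back for the next wing. Do not pinch or grip the screw, leave the clock, watch stand, dial and key where they are, and finish clear of everything.

Things in the scene. Friction and masses are not known exactly. Their poses are not given: they have to be found in the camera images.
- holder: Steel holder bolted to the shelf, two uprights 78 mm high on a 10 mm base (x -145 to -20, y +-45 mm), a brass movement between them. Origin on the shelf straight below the wings' centre when home; z up. Screw axis along holder x, 58 mm up; the winged end stands out on +x, away from the robot, nothing under it. Front upright 50 mm wide, outer face at x = -26 mm. Yaw varies
- screw: The whole screw, sliding along its axis as it turns: spindle 10 mm thick along holder x, rubber pad 20 mm across on its inner end, brass winged head. Origin at the wings' centre, on the axis
- hub (a point): Wings' centre, on the screw axis, 58 mm above the shelf. Its frame turns with the wings: x along the axis out of the holder, z along one wing. Hub 16 mm across, 22 mm long; five equal wings 72 degrees apart reach 38 mm from the axis, each 5 mm thick and 16 mm wide along the axis
- thumbscrew (a joint): Turn, rad; grows clockwise seen from the winged end (the top moves towards holder +y). 9.0 is fully home, a firm stop (the wings, on a rubber bush, give 0.1 rad at 10 N); starts 5.5 to 8.5 rad short. Each radian moves the screw 1.2 mm inwards. At 0 and every 1.257 rad one wing points straight up. Stays where left; 0.03 N m turns it
- clock: Loose brass and glass carriage clock, 75 x 85 mm, 153 mm high with its handle; origin under its centre. To be left alone
- watch_stand: Loose pewter stand with a hanging pocket watch, foot 72 mm across, about 110 mm high; origin under its centre. To be left alone
- dial: Loose white enamel dial lying flat, 72 mm across, 5 mm thick; origin under its centre. To be left alone
- key: Loose steel winding key lying flat along its x axis, 70 mm long, 30 mm over its wings; origin under its middle. To be left alone
There are look-alikes about, which are no part of the job. What is shaped like the holder but green or pink is not meant.

How it is judged:
At the end, for the whole second after the job is handed in: The thumbscrew is within 0.25 rad of its stop (joint above 8.75) and at rest, and the clock, watch stand, dial and key are within 15 mm of where they started (value of joint thumbscrew above 8.75 rad and velocity of joint thumbscrew between -0.1 and 0.1 rad/s and distance of each of clock, watch_stand, dial, key from where it was at the start of the episode below 0.015 m); the robot touches nothing.
It fails at once if the clock, watch stand, dial or key is shoved, carried or lifted (15 mm or more) (distance of any of clock, watch_stand, dial, key from where it was at the start of the episode above 0.015 m).
It fails at once if the clock or the watch stand is tipped (angle between any of clock, watch_stand's own z axis and vertical above 0.3 rad).
It fails at once if the thumbscrew is pinched, gripped or forced (fingers press on it with more than 35 N in all) (contact force between the fingers and screw above 35 N).
It also fails if it takes over 61 s, if anything falls off the work surface, if the arm or the gripper's body presses on something with over 40 N, if the wrist force passes 120 N, or if a joint passes its speed limit or range.

## Working session

There is one attempt and no reset: what is moved stays moved. The work goes in short steps, Python scripts to look and compute and a shell command to move; the robot and the scene stay as the last step left them, time stands still between calls to the robot, and variables do not carry over. Pictures are saved under pics/ and viewed, at most 10 in all, crops included, and the job is handed in when it is done.

```bash
mkdir -p pics; ls
cat > h.py <<'E'
import numpy as np, cv2
from plant import manip
def grab(n):
    m=manip.camera_model(n); p,d=manip.grab_frame(n); np.savez('%s.npz'%n,p=p,d=d,K=m['mtx'],T=m['world_to_cam']); return p,d
def load(n):
    f=np.load('%s.npz'%n); return f['p'],f['d'],f['K'],f['T']
def pts(n):
    p,d,K,T=load(n); v,u=np.mgrid[0:420,0:560]
    K=np.array(K);c=np.stack([(u-K[0,2])/K[0,0]*d,(v-K[1,2])/K[1,1]*d,d],-1)
    T=np.array(T);return p,d,(c-T[:3,3])@T[:3,:3]
E
python3 - <<'E'
from h import *
a,_=grab('scene');b,_=grab('top')
cv2.imwrite('pics/s.png',a[...,::-1]);cv2.imwrite('pics/t.png',b[...,::-1])
print(manip.state(),manip.grip_point_offset)
E
```

```text
pics
{'time': 0.1, 'joint_pos': array([ 1.17602981e+00,  5.32903323e-02,  1.61414335e+00, -1.84101818e-05,
        1.47600877e+00, -1.18992470e-01]), 'joint_vel': array([-1.23159351e-03, -9.45395618e-04, -4.28171770e-03,  5.57972918e-06,
       -1.42870266e-03, -3.62971429e-04]), 'joint_efforts': array([ 6.18140803e-04, -3.94902241e+01, -3.71363640e+01, -1.12696482e-04,
        3.84905987e-03,  8.64376346e-06]), 'tool_pos': array([0.16996525, 0.60086293, 0.23019425]), 'tool_rot': array([-2.26120766e-04,  1.37449574e-01,  9.90508334e-01, -8.96878040e-04]), 'contact_force': array([ 0.3663552 ,  0.35699499, -0.8398024 ]), 'ft_torque': array([-0.0096118 , -0.03784768,  0.01520385]), 'grasp_force': 0.0, 'gripper_width': 0.9978092217390435} 0.0187
```

View pics/s.png

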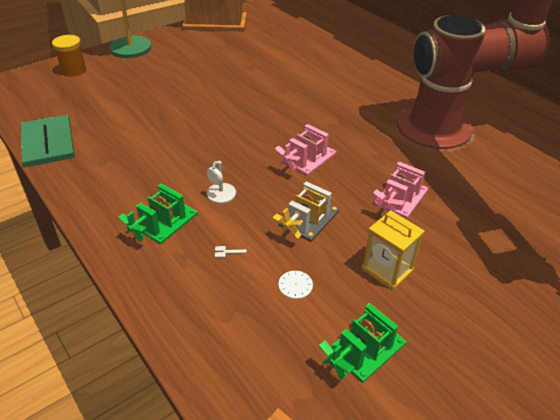

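View pics/t.png

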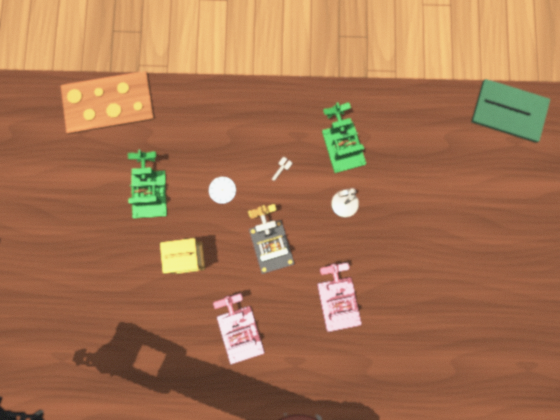

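The candidates are the steel and brass holder (scene 308,210; top 270,240), two green (scene 160,215 and 365,340) and two pink (scene 305,150 and 402,190). The steel one with the brass movement fits; green and pink are excluded by the task. I'll measure it and check it in an enlarged crop.

Run:
```python
from h import *
for n,(r0,r1,c0,c1) in dict(top=(190,285,235,305),scene=(170,255,265,350)).items():
    p,d,P=pts(n); 
    q=P[r0:r1,c0:c1].reshape(-1,3); col=p[r0:r1,c0:c1].reshape(-1,3).astype(int)
    hsv=cv2.cvtColor(p[r0:r1,c0:c1],cv2.COLOR_RGB2HSV).reshape(-1,3)
    z=q[:,2]
    print(n,'z hist',np.histogram(z,bins=np.arange(-.01,.12,.01))[0])
    for lo,hi in((.006,.014),(.07,.086)):
        m=(z>lo)&(z<hi)
        if m.sum()>5:
            xy=q[m,:2].astype(np.float32)
            print(lo,m.sum(),xy.mean(0),cv2.minAreaRect(xy))
    m=(hsv[:,0]>10)&(hsv[:,0]<30)&(hsv[:,1]>140)&(hsv[:,2]>140)&(z>.03)
    print('brass',m.sum(),q[m].min(0),q[m].max(0),q[m].mean(0))
p,d,K,T=load('scene'); cv2.imwrite('pics/c.png',cv2.resize(p[165:260,260:355],(570,570),interpolation=cv2.INTER_CUBIC)[...,::-1])
```

```text
top z hist [2712 2663  422   17   62   57   95  251  277   58   13    0]
0.006 862 [0.5300279  0.08063277] ((0.5610977411270142, 0.08769375830888748), (0.2479485273361206, 0.18396535515785217), 1.1695080995559692)
0.07 334 [0.55287784 0.08960853] ((0.5663859844207764, 0.08958852291107178), (0.13206583261489868, 0.06988171488046646), 16.61749267578125)
brass 28 [0.60653213 0.09609722 0.03530121] [0.63280018 0.13576611 0.09346214] [0.61715004 0.11612545 0.06166114]
scene z hist [1171 4036  357  113  106  150  269  467  397  104   24    0]
0.006 453 [0.5295886  0.09344981] ((0.5202183127403259, 0.05881698429584503), (0.29010894894599915, 0.19503578543663025), 48.72682571411133)
0.07 494 [0.5614854  0.09155946] ((0.5712020993232727, 0.09075469523668289), (0.13846956193447113, 0.07073867321014404), 16.975400924682617)
brass 459 [0.508234   0.04324981 0.03084568] [1.16981527 0.77252534 0.91356773] [0.62568812 0.13377659 0.10695576]
```

View pics/c.png

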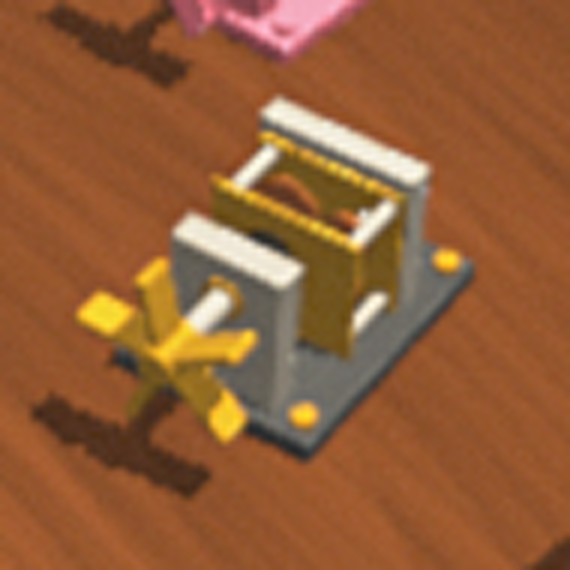

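The crop shows the grey steel holder with its brass movement and a five-winged brass head (crop 165,345), so this is the one. Next I'll refine the pose.

```bash
cat > m.py <<'E'
from h import *
def meas(n,box):
    p,d,P=pts(n); r0,r1,c0,c1=box
    q=P[r0:r1,c0:c1].reshape(-1,3); hsv=cv2.cvtColor(p[r0:r1,c0:c1],cv2.COLOR_RGB2HSV).reshape(-1,3)
    g=(hsv[:,1]<60)&(hsv[:,2]>150)&(q[:,2]>.07)&(q[:,2]<.085)&(np.hypot(q[:,0]-.56,q[:,1]-.09)<.1)
    q1=q[g]; ya=np.radians(16.8); ex=np.array([np.cos(ya),np.sin(ya)])
    s=q1[:,:2]@ex; th=(s.min()+s.max())/2
    c=[]
    for nm,m in(('front',s>th),('back',s<=th)):
        R=cv2.minAreaRect(q1[m,:2].astype(np.float32)); c.append(np.array(R[0])); print(n,nm,m.sum(),R,q1[m,2].mean())
    v=c[0]-c[1]; print('yaw by centres',np.degrees(np.arctan2(v[1],v[0])))
    b=(hsv[:,0]>12)&(hsv[:,0]<32)&(hsv[:,1]>140)&(q[:,2]>.015)&(q[:,2]<.105)&(q[:,:2]@ex>.585)&(np.hypot(q[:,0]-.61,q[:,1]-.11)<.06)
    B=q[b]; print('brass',b.sum(),np.percentile(B,[2,50,98],axis=0))
    return B
if __name__=='__main__':
    meas('top',(190,285,235,305)); meas('scene',(170,255,265,350))
E
python3 m.py
```

```text
top front 113 ((0.5678527355194092, 0.0899856761097908), (0.04354684054851532, 0.05299035459756851), 17.12350845336914) 0.07715879240462553
top back 155 ((0.5237985849380493, 0.0772782415151596), (0.04231841862201691, 0.06996940076351166), 18.089181900024414) 0.0766982553870977
yaw by centres 16.090223867988566
brass 28 [[0.60731471 0.09610487 0.03596282]
 [0.61522504 0.11895667 0.06435425]
 [0.63130251 0.13443544 0.08910241]]
scene front 106 ((0.5841900706291199, 0.0965493768453598), (0.018527554348111153, 0.04843825846910477), 23.049592971801758) 0.07905820078365602
scene back 119 ((0.5266022682189941, 0.0772136002779007), (0.04363277181982994, 0.0679430142045021), 18.286102294921875) 0.07838191884765593
yaw by centres 18.560077439018713
brass 390 [[0.58698805 0.07615833 0.02531864]
 [0.62639716 0.10974023 0.06356212]
 [0.64026616 0.13937755 0.09530849]]
```

```bash
python3 -m crank '[{"turn":0.14},{"turn":0.14},{"turn":0.14},{"turn":0.14},{"turn":0.14}]' 0
python3 -m crank '[{"turn":0.15},{"turn":0.15},{"x":-3.3,"y":1.6},{"x":-3.3,"y":1.6},{"x":-3.3,"y":1.6}]'
python3 -m crank '[{"x":-3.3,"y":1.6},{"x":-3.3,"y":1.6},{"x":-3.3,"y":1.6},{"x":-3.3,"y":1.6},{"x":-3.3,"y":1.6}]'
python3 -m crank '[{"x":-3.3,"y":1.6},{"x":-3.3,"y":1.6},{"x":-3.3,"y":1.6},{"x":-3.3,"y":1.6},{"x":-3.3,"y":1.6}]'
python3 - <<'E'
from h import *
a,_=grab('wrist');cv2.imwrite('pics/w.png',a[...,::-1])
s=manip.state();print(s)
E
```

```text
{'time': 0.15, 'joint_pos': array([ 1.17601678e+00,  5.32740416e-02,  1.61400634e+00, -2.29606573e-05,
        1.47600087e+00, -1.18987854e-01]), 'joint_vel': array([ 7.76263972e-06, -2.35522175e-03, -4.08083348e-03, -9.40527356e-04,
        7.34777887e-04,  5.71441215e-04]), 'joint_efforts': array([ 1.51382751e-04, -3.94242203e+01, -3.70723808e+01, -1.39094382e-04,
        4.73032225e-03,  6.70778505e-06]), 'tool_pos': array([0.16999799, 0.60091721, 0.23028618]), 'tool_rot': array([-2.03456374e-04,  1.37458108e-01,  9.90507221e-01, -8.19498369e-04]), 'contact_force': array([-0.49224216,  0.04450907,  0.49901533]), 'ft_torque': array([ 0.01361832,  0.03922625, -0.04100404]), 'grasp_force': 0.0, 'gripper_width': 1.001137354746908}schema error: expected keys x, y, z, turn
schema error: expected keys x, y, z, turn
schema error: expected keys x, y, z, turn
schema error: expected keys x, y, z, turn
```

View pics/w.png

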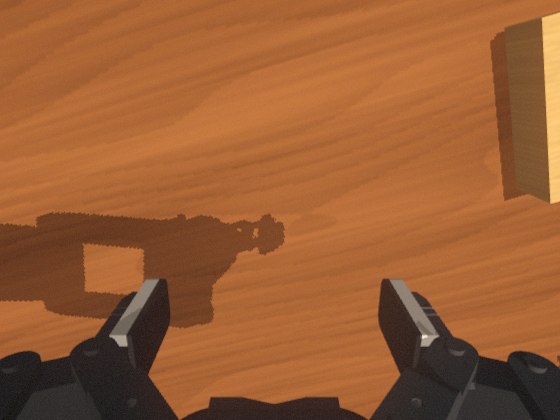

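The wrist view shows bare table and the open fingers; the moves were refused because every row needs all four keys. Sending them again.

```bash
python3 -m crank '[{"x":0,"y":0,"z":0,"turn":0.14},{"x":0,"y":0,"z":0,"turn":0.14},{"x":0,"y":0,"z":0,"turn":0.14},{"x":0,"y":0,"z":0,"turn":0.14},{"x":0,"y":0,"z":0,"turn":0.14}]' 0 | tail -c 120
python3 -m crank '[{"x":0,"y":0,"z":0,"turn":0.15},{"x":0,"y":0,"z":0,"turn":0.15},{"x":-3.3,"y":1.6,"z":0,"turn":0},{"x":-3.3,"y":1.6,"z":0,"turn":0},{"x":-3.3,"y":1.6,"z":0,"turn":0}]' | tail -c 120
python3 -m crank '[{"x":-3.3,"y":1.6,"z":0,"turn":0},{"x":-3.3,"y":1.6,"z":0,"turn":0},{"x":-3.3,"y":1.6,"z":0,"turn":0},{"x":-3.3,"y":1.6,"z":0,"turn":0},{"x":-3.3,"y":1.6,"z":0,"turn":0}]' | tail -c 120
python3 -m crank '[{"x":-3.3,"y":1.6,"z":0,"turn":0},{"x":-3.3,"y":1.6,"z":0,"turn":0},{"x":-3.3,"y":1.6,"z":0,"turn":0},{"x":-3.3,"y":1.6,"z":0,"turn":0},{"x":-3.3,"y":1.6,"z":0,"turn":0}]' | tail -c 120
python3 - <<'E'
from h import *
a,_=grab('wrist');cv2.imwrite('pics/w2.png',a[...,::-1])
s=manip.state();print(s)
from scipy.spatial.transform import Rotation as R
w=s['tool_rot'];print(R.from_quat(np.r_[w[1:],w[0]]).as_matrix())
print(np.linalg.inv(manip.camera_model('wrist')['world_to_cam']))
E
```

```text
6011, 0.2308]
tool_rot: [0.0, 0.471, 0.882, -0.0]
contact_force: [0.3, 0.2, -0.2]
gripper_width: 0.143
grasp_force: 0.0
5195, 0.2308]
tool_rot: [0.0, 0.595, 0.804, -0.0]
contact_force: [1.2, 0.4, 0.8]
gripper_width: -0.003
grasp_force: 0.0
47, 0.231]
tool_rot: [-0.0, 0.595, 0.803, -0.0]
contact_force: [-0.1, -0.5, -0.7]
gripper_width: 0.003
grasp_force: 0.0
 0.25, 0.231]
tool_rot: [-0.0, 0.596, 0.803, -0.0]
contact_force: [0.2, 0.2, 0.2]
gripper_width: 0.002
grasp_force: 0.0
{'time': 2.2, 'joint_pos': array([ 0.32770321, -0.11352657,  1.77606825, -0.00395883,  1.4780203 ,
        0.03716027]), 'joint_vel': array([ 0.06263166, -0.02224626,  0.02159649,  0.04325707,  0.02328387,
        0.11347717]), 'joint_efforts': array([  6.2497589 , -34.51975465, -35.28621554,   0.92085365,
         0.47357624,  -0.21241531]), 'tool_pos': array([0.49772552, 0.24641398, 0.23098295]), 'tool_rot': array([ 1.91566674e-03,  5.97149549e-01,  8.02127337e-01, -6.93267919e-04]), 'contact_force': array([ 1.69282817, -3.25970716, -0.24238152]), 'ft_torque': array([-0.0826743 , -0.08480714, -0.03950671]), 'grasp_force': 0.0, 'gripper_width': 0.0021518429421992875}
[[-0.28681749  0.95798261  0.00224525]
 [ 0.9579773   0.28682387 -0.00340006]
 [-0.00390119  0.0011757  -0.9999917 ]]
[[ 9.57557421e-01  2.72893389e-01  9.28061675e-02  4.74214153e-01]
 [ 2.88242557e-01 -9.06703057e-01 -3.07905496e-01  3.25377101e-01]
 [ 1.22261667e-04  3.21587879e-01 -9.46879729e-01  3.73514742e-01]
 [ 0.00000000e+00  0.00000000e+00  0.00000000e+00  1.00000000e+00]]
```

View pics/w2.png

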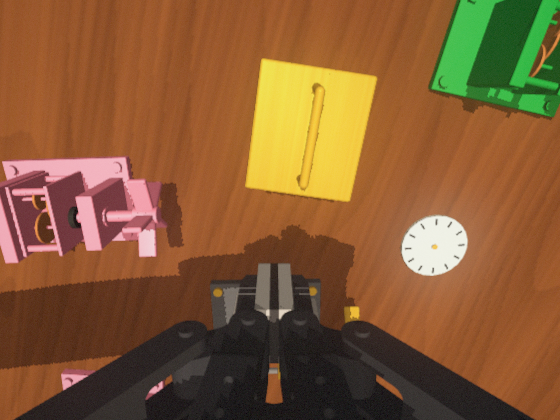

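The wrist view shows the clock (310,130), the dial (434,245) and the target's base under the fingers (265,290). I'll move past it so it comes into clear view.

```bash
python3 -m crank '[{"x":-3.3,"y":0.8,"z":0,"turn":0},{"x":-3.3,"y":0.8,"z":0,"turn":0},{"x":-3.3,"y":0.8,"z":0,"turn":0},{"x":-3.3,"y":0.8,"z":0,"turn":0},{"x":-3.3,"y":0.8,"z":0,"turn":0}]' | tail -c 120
python3 -m crank '[{"x":-3.3,"y":0.8,"z":0,"turn":0},{"x":-3.3,"y":0.8,"z":0,"turn":0},{"x":-3.3,"y":0.8,"z":0,"turn":0},{"x":0,"y":0,"z":0,"turn":0},{"x":0,"y":0,"z":0,"turn":0}]'
python3 - <<'E'
from h import *
a,_=grab('wrist');cv2.imwrite('pics/w3.png',a[...,::-1])
from m import meas
B=meas('wrist',(0,420,0,560))
E
```

```text
.1041, 0.2309]
tool_rot: [-0.0, 0.595, 0.803, -0.0]
contact_force: [0.7, -0.1, 0.8]
gripper_width: 0.0
grasp_force: 0.0
time: 3.2
tool_pos: [0.6317, 0.0171, 0.2307]
tool_rot: [-0.001, 0.596, 0.803, -0.0]
contact_force: [-0.7, 1.0, 0.4]
gripper_width: -0.003
grasp_force: 0.0
wrist front 1317 ((0.5833007097244263, 0.09604832530021667), (0.014076105318963528, 0.0494161956012249), 17.699386596679688) 0.07827383503902365
wrist back 1578 ((0.5109334588050842, 0.07251256704330444), (0.012900913134217262, 0.06971139460802078), 18.066478729248047) 0.0783712598235391
yaw by centres 18.015906060349828
brass 2267 [[0.59153885 0.07398397 0.03729471]
 [0.62274184 0.10889953 0.0670528 ]
 [0.63878914 0.13868025 0.09541338]]
```

View pics/w3.png

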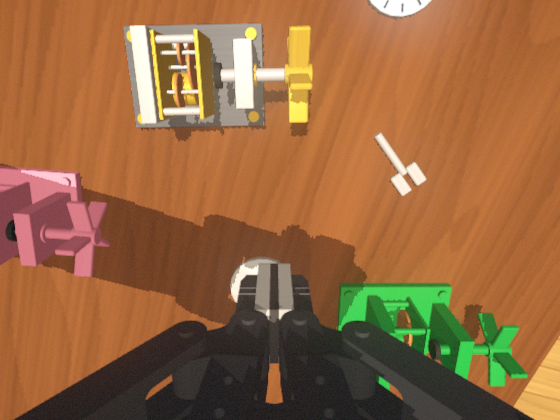

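The wrist view clearly shows the target holder (200,75) with its wings at (298,75), the dial (400,5), the key (400,165), and the watch stand under the fingers. I'll work out the hub and wing angles from the depth data.

```bash
cat > hf.py <<'E'
from h import *
ya=np.radians(18.0); ex=np.array([np.cos(ya),np.sin(ya),0]); ey=np.array([-np.sin(ya),np.cos(ya),0]); O=np.array([.5833,.0960,0])+.0325*ex
def H(P): return np.stack([(P-O)@ex,(P-O)@ey,P[...,2]-.058*0],-1)
def wings(n='wrist'):
    p,d,P=pts(n); q=H(P).reshape(-1,3); hsv=cv2.cvtColor(p,cv2.COLOR_RGB2HSV).reshape(-1,3)
    r=np.hypot(q[:,1],q[:,2]-.058)
    b=(hsv[:,0]>12)&(hsv[:,0]<35)&(hsv[:,1]>130)&(q[:,0]>-.02)&(q[:,0]<.04)&(r<.045)&(d.reshape(-1)>0)
    q=q[b];r=r[b]; w=r>.015
    print('n',w.sum(),'x range',np.percentile(q[w,0],[2,98])*1e3,'y',np.percentile(q[w,1],[1,99])*1e3)
    a=np.degrees(np.arctan2(q[:,1],q[:,2]-.058))
    print(np.histogram(a[r>.025],bins=np.arange(-180,181,8)))
    z=np.exp(5j*np.radians(a[r>.025])).mean(); ph=np.degrees(np.angle(z))/5
    print('wing phase deg (cw of up) mod 72:',ph,abs(z))
def tool(): 
    s=manip.state(); t=s['tool_pos']; h=H(np.array(t))*1e3
    print('t',s['time'],'tool h mm',h.round(1),'F holder',(np.array([s['contact_force']@ex,s['contact_force']@ey,s['contact_force'][2]])).round(1))
E
python3 - <<'E'
from hf import *
wings();wings('scene');tool()
E
```

```text
n 1642 x range [ 2.079058   17.62338608] y [-37.33474498  31.61997316]
(array([  0,   0,   0,   6,   0,   0,   0,   0,   0,   0,   0,  27, 303,
         0,   0,   0,   0,   0,   0,   0, 135, 115,   0,   0,   0,   0,
         0,   0, 187, 246,   1,   0,   0,   0,   0,   0,   0,   3,  19,
         0,   0,   0,   0,   0,   0]), array([-180, -172, -164, -156, -148, -140, -132, -124, -116, -108, -100,
        -92,  -84,  -76,  -68,  -60,  -52,  -44,  -36,  -28,  -20,  -12,
         -4,    4,   12,   20,   28,   36,   44,   52,   60,   68,   76,
         84,   92,  100,  108,  116,  124,  132,  140,  148,  156,  164,
        172,  180]))
wing phase deg (cw of up) mod 72: -14.810761190988478 0.9141772388331396
n 259 x range [ 3.68815368 20.44455797] y [-37.74533074  31.69090965]
(array([ 0,  0,  7,  3,  0,  0,  0,  0,  0,  0,  0,  7, 26,  5,  0,  0,  0,
        0,  0,  1, 26, 17,  0,  0,  0,  0,  0,  0, 15, 16,  0,  0,  0,  0,
        0,  0,  0, 17, 15,  2,  0,  0,  0,  0,  0]), array([-180, -172, -164, -156, -148, -140, -132, -124, -116, -108, -100,
        -92,  -84,  -76,  -68,  -60,  -52,  -44,  -36,  -28,  -20,  -12,
         -4,    4,   12,   20,   28,   36,   44,   52,   60,   68,   76,
         84,   92,  100,  108,  116,  124,  132,  140,  148,  156,  164,
        172,  180]))
wing phase deg (cw of up) mod 72: -14.909748592385004 0.8835690022871924
t 3.25 tool h mm [-10.8 -89.3 230.8] F holder [-0.6  0.9 -0.2]
```

```bash
python3 -m crank '[{"x":0,"y":0,"z":0,"turn":-0.023},{"x":2.8,"y":1.0,"z":0,"turn":0},{"x":2.8,"y":1.0,"z":0,"turn":0},{"x":0,"y":0,"z":4,"turn":0},{"x":0,"y":0,"z":4,"turn":0}]' | tail -c 120
python3 -m crank '[{"x":0,"y":0,"z":4,"turn":0},{"x":0,"y":0,"z":0,"turn":0},{"x":0,"y":0,"z":0,"turn":0}]'
python3 -c "from hf import *;tool()"
```

```text
, 0.1529]
tool_rot: [0.002, 0.585, 0.811, 0.002]
contact_force: [0.2, -0.4, -0.9]
gripper_width: 0.002
grasp_force: 0.0
time: 4.05
tool_pos: [0.6328, 0.0776, 0.1114]
tool_rot: [-0.0, 0.586, 0.811, -0.0]
contact_force: [0.6, -0.7, 1.2]
gripper_width: 0.001
grasp_force: 0.0
t 4.05 tool h mm [  8.9 -32.8 111.4] F holder [ 0.3 -0.9  1.2]
```

```bash
python3 -m crank '[{"x":0,"y":0,"z":1.7,"turn":0},{"x":0,"y":0,"z":1.7,"turn":0},{"x":0,"y":0,"z":0,"turn":0}]' | tail -c 120
python3 -c "from hf import *;tool()"
python3 -m crank '[{"x":0.4,"y":0,"z":0,"turn":0},{"x":0.4,"y":0,"z":0,"turn":0},{"x":0.4,"y":0,"z":0,"turn":0},{"x":0.4,"y":0,"z":0,"turn":0},{"x":0.4,"y":0,"z":0,"turn":0}]' |tail -c 120
python3 -c "from hf import *;tool()"
python3 -m crank '[{"x":0.4,"y":0,"z":0,"turn":0},{"x":0.4,"y":0,"z":0,"turn":0},{"x":0.4,"y":0,"z":0,"turn":0},{"x":0.4,"y":0,"z":0,"turn":0},{"x":0.2,"y":0,"z":0,"turn":0}]' |tail -c 120
python3 - <<'E'
from hf import *
tool(); grab('wrist'); a,_=grab('scene'); wings('scene')
b=load('wrist')[0]
cv2.imwrite('pics/x.png',np.hstack([cv2.resize(a[165:260,260:355],(400,400)),cv2.resize(b,(400,400))])[...,::-1])
E
```

```text
0.0748]
tool_rot: [-0.002, 0.586, 0.81, -0.001]
contact_force: [-0.1, -0.1, -0.6]
gripper_width: 0.004
grasp_force: 0.0
t 4.35 tool h mm [  7.7 -33.3  74.8] F holder [-0.2 -0.1 -0.6]
0961, 0.0781]
tool_rot: [0.001, 0.586, 0.81, 0.0]
contact_force: [-0.5, -1.7, 0.5]
gripper_width: -0.0
grasp_force: 0.5
t 4.85 tool h mm [  9.6 -13.6  78.1] F holder [-1.  -1.4  0.5]
1133, 0.077]
tool_rot: [-0.0, 0.586, 0.81, -0.0]
contact_force: [-0.2, -1.3, 0.1]
gripper_width: 0.001
grasp_force: 0.6
t 5.35 tool h mm [ 8.9  4.8 77. ] F holder [-0.5 -1.1  0.1]
n 222 x range [ 3.13791369 19.62768617] y [-36.03194538  33.22023357]
(array([12,  2,  0,  0,  0,  0,  0,  0,  0,  2, 21,  2,  0,  0,  0,  0,  0,
        0, 16, 16,  0,  0,  2,  0,  1,  0,  5, 18,  0,  0,  0,  0,  0,  0,
        2, 14, 18,  1,  0,  0,  0,  0,  0,  0,  0]), array([-180, -172, -164, -156, -148, -140, -132, -124, -116, -108, -100,
        -92,  -84,  -76,  -68,  -60,  -52,  -44,  -36,  -28,  -20,  -12,
         -4,    4,   12,   20,   28,   36,   44,   52,   60,   68,   76,
         84,   92,  100,  108,  116,  124,  132,  140,  148,  156,  164,
        172,  180]))
wing phase deg (cw of up) mod 72: -30.709887318617415 0.8476484664108525
```

View pics/x.png

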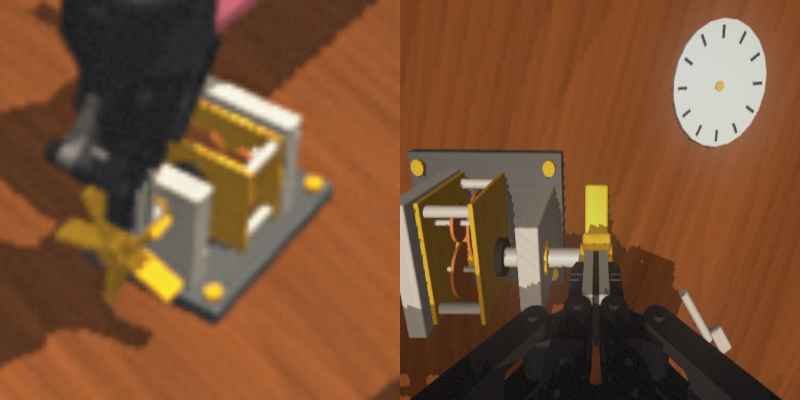

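The stroke worked: the left crop shows a wing at about (165,215) pushed over by the fingertip, and the wings have turned about 56°. I'll repeat the cycle.

```bash
python3 -m crank '[{"x":-0.3,"y":0,"z":0,"turn":0},{"x":0,"y":0,"z":-1.7,"turn":0},{"x":0,"y":0,"z":-1.6,"turn":0},{"x":-1.8,"y":0,"z":0,"turn":0},{"x":-1.8,"y":0,"z":0,"turn":0}]' | tail -c 120
python3 -m crank '[{"x":0,"y":0,"z":0,"turn":0},{"x":0,"y":0,"z":1.7,"turn":0},{"x":0,"y":0,"z":1.6,"turn":0},{"x":0,"y":0,"z":0,"turn":0}]' | tail -c 120
python3 -c "from hf import *;tool()"
python3 -m crank '[{"x":0.4,"y":0,"z":0,"turn":0},{"x":0.4,"y":0,"z":0,"turn":0},{"x":0.4,"y":0,"z":0,"turn":0},{"x":0.4,"y":0,"z":0,"turn":0},{"x":0.4,"y":0,"z":0,"turn":0}]' |tail -c 120
python3 -m crank '[{"x":0.4,"y":0,"z":0,"turn":0},{"x":0.4,"y":0,"z":0,"turn":0},{"x":0.4,"y":0,"z":0,"turn":0},{"x":0.4,"y":0,"z":0,"turn":0},{"x":0.4,"y":0,"z":0,"turn":0}]' |tail -c 120
python3 - <<'E'
from hf import *
tool(); grab('scene'); wings('scene')
E
```

```text
0.1124]
tool_rot: [0.001, 0.586, 0.81, 0.001]
contact_force: [-0.0, -1.0, -0.5]
gripper_width: -0.003
grasp_force: 0.0
0.0719]
tool_rot: [-0.004, 0.586, 0.81, -0.003]
contact_force: [-1.0, 0.2, -0.2]
gripper_width: -0.004
grasp_force: 0.0
t 6.35 tool h mm [  5.9 -33.4  71.9] F holder [-0.9  0.5 -0.2]
954, 0.0782]
tool_rot: [0.001, 0.586, 0.81, 0.001]
contact_force: [0.2, 0.2, 1.2]
gripper_width: 0.001
grasp_force: 0.5
.1141, 0.0771]
tool_rot: [-0.0, 0.586, 0.81, -0.0]
contact_force: [-0.0, -0.7, 0.0]
gripper_width: 0.0
grasp_force: 0.6
t 7.35 tool h mm [ 8.9  5.6 77.1] F holder [-0.2 -0.6  0. ]
n 215 x range [ 1.7636907  22.05093681] y [-37.69337709  33.67280016]
(array([10,  3,  0,  0,  0,  0,  0,  0,  0,  5, 19,  7,  0,  0,  0,  0,  0,
        0,  9, 16,  2,  0,  6,  0,  1,  0,  5, 16,  0,  0,  0,  0,  0,  0,
        1, 14, 16,  1,  0,  0,  0,  0,  0,  0,  0]), array([-180, -172, -164, -156, -148, -140, -132, -124, -116, -108, -100,
        -92,  -84,  -76,  -68,  -60,  -52,  -44,  -36,  -28,  -20,  -12,
         -4,    4,   12,   20,   28,   36,   44,   52,   60,   68,   76,
         84,   92,  100,  108,  116,  124,  132,  140,  148,  156,  164,
        172,  180]))
wing phase deg (cw of up) mod 72: -29.23202851058424 0.7741341368303006
```

```bash
python3 -m crank '[{"x":-0.3,"y":0,"z":0,"turn":0},{"x":0,"y":0,"z":-1.7,"turn":0},{"x":0,"y":0,"z":-1.6,"turn":0},{"x":-1.8,"y":0,"z":0,"turn":0},{"x":-1.9,"y":0,"z":0,"turn":0}]' | tail -c 120
python3 -m crank '[{"x":0,"y":0,"z":0,"turn":0},{"x":0,"y":0,"z":1.7,"turn":0},{"x":0,"y":0,"z":1.6,"turn":0},{"x":0,"y":0,"z":0,"turn":0}]' | tail -c 120
python3 -m crank '[{"x":0.4,"y":0,"z":0,"turn":0},{"x":0.4,"y":0,"z":0,"turn":0},{"x":0.4,"y":0,"z":0,"turn":0},{"x":0.4,"y":0,"z":0,"turn":0},{"x":0.4,"y":0,"z":0,"turn":0}]' |tail -c 120
python3 -m crank '[{"x":0.4,"y":0,"z":0,"turn":0},{"x":0.4,"y":0,"z":0,"turn":0},{"x":0.4,"y":0,"z":0,"turn":0},{"x":0.4,"y":0,"z":0,"turn":0},{"x":0.4,"y":0,"z":0,"turn":0}]' |tail -c 120
python3 -m crank '[{"x":-0.3,"y":0,"z":0,"turn":0},{"x":0,"y":0,"z":-1.7,"turn":0},{"x":0,"y":0,"z":-1.6,"turn":0},{"x":-1.8,"y":0,"z":0,"turn":0},{"x":-1.9,"y":0,"z":0,"turn":0}]' | tail -c 120
python3 -m crank '[{"x":0,"y":0,"z":0,"turn":0},{"x":0,"y":0,"z":0,"turn":0}]' | tail -c 120
python3 - <<'E'
from hf import *
tool(); grab('scene'); wings('scene'); grab('wrist'); wings()
E
```

```text
, 0.1124]
tool_rot: [0.001, 0.586, 0.81, 0.001]
contact_force: [0.1, -0.8, -0.3]
gripper_width: -0.001
grasp_force: 0.0
0.0719]
tool_rot: [-0.004, 0.586, 0.81, -0.003]
contact_force: [0.9, -0.2, -0.8]
gripper_width: -0.002
grasp_force: 0.0
4, 0.0782]
tool_rot: [0.001, 0.586, 0.81, 0.001]
contact_force: [0.8, -0.9, 0.0]
gripper_width: -0.002
grasp_force: 0.5
.1141, 0.077]
tool_rot: [-0.0, 0.586, 0.81, -0.0]
contact_force: [0.1, -1.4, 0.7]
gripper_width: 0.001
grasp_force: 0.6
, 0.1124]
tool_rot: [0.001, 0.586, 0.81, 0.001]
contact_force: [-0.0, -1.1, -0.1]
gripper_width: 0.001
grasp_force: 0.0
47, 0.1097]
tool_rot: [-0.001, 0.587, 0.81, -0.0]
contact_force: [0.1, 0.3, -0.1]
gripper_width: 0.001
grasp_force: 0.0
t 10.0 tool h mm [  8.7 -35.8 109.7] F holder [ 0.2  0.3 -0.1]
n 244 x range [-1.19503421 16.8599589 ] y [-37.0218295  33.2966747]
(array([10,  2,  0,  0,  0,  0,  0,  0,  0,  3, 25,  2,  0,  0,  0,  0,  0,
        1, 14, 25,  2,  0,  0,  0,  0,  0,  6, 16,  0,  0,  0,  0,  0,  0,
        0, 10, 22,  0,  0,  0,  0,  0,  0,  0,  0]), array([-180, -172, -164, -156, -148, -140, -1
[... 351 characters left out ...]
nge [-1.48584394 13.68122676] y [-36.32968835  34.25881343]
(array([  0,   0,   0,   0,   0,   0,   0,   0,   0,   0,  51,   0,   0,
         0,   0,   0,   0,   0, 134, 740,   0,   0,   0,   0,   0,   0,
        50, 740,  27,   0,   0,   0,   0,   0,   0, 129, 504,   0,   0,
         0,   0,   0,   0,   0,   0]), array([-180, -172, -164, -156, -148, -140, -132, -124, -116, -108, -100,
        -92,  -84,  -76,  -68,  -60,  -52,  -44,  -36,  -28,  -20,  -12,
         -4,    4,   12,   20,   28,   36,   44,   52,   60,   68,   76,
         84,   92,  100,  108,  116,  124,  132,  140,  148,  156,  164,
        172,  180]))
wing phase deg (cw of up) mod 72: -30.955557710001187 0.925835797919369
```

```bash
python3 -m crank '[{"x":0.2,"y":-0.4,"z":0,"turn":0},{"x":0,"y":0,"z":1.7,"turn":0},{"x":0,"y":0,"z":1.6,"turn":0},{"x":0,"y":0,"z":0,"turn":0}]' | tail -c 120
python3 -m crank '[{"x":0.4,"y":0,"z":0,"turn":0},{"x":0.4,"y":0,"z":0,"turn":0},{"x":0.4,"y":0,"z":0,"turn":0},{"x":0.4,"y":0,"z":0,"turn":0},{"x":0.4,"y":0,"z":0,"turn":0}]' |tail -c 120
python3 -m crank '[{"x":0.4,"y":0,"z":0,"turn":0},{"x":0.4,"y":0,"z":0,"turn":0},{"x":0.4,"y":0,"z":0,"turn":0},{"x":0.4,"y":0,"z":0,"turn":0},{"x":0.4,"y":0,"z":0,"turn":0}]' |tail -c 120
python3 -m crank '[{"x":-0.3,"y":0,"z":0,"turn":0},{"x":0,"y":0,"z":-1.7,"turn":0},{"x":0,"y":0,"z":-1.6,"turn":0},{"x":-1.8,"y":0,"z":0,"turn":0},{"x":-1.9,"y":0,"z":0,"turn":0}]' | tail -c 120
python3 -m crank '[{"x":0,"y":0,"z":0,"turn":0},{"x":0,"y":0,"z":1.7,"turn":0},{"x":0,"y":0,"z":1.6,"turn":0},{"x":0,"y":0,"z":0,"turn":0}]' | tail -c 120
python3 -m crank '[{"x":0.4,"y":0,"z":0,"turn":0},{"x":0.4,"y":0,"z":0,"turn":0},{"x":0.4,"y":0,"z":0,"turn":0},{"x":0.4,"y":0,"z":0,"turn":0},{"x":0.4,"y":0,"z":0,"turn":0}]' |tail -c 120
python3 -m crank '[{"x":0.4,"y":0,"z":0,"turn":0},{"x":0.4,"y":0,"z":0,"turn":0},{"x":0.4,"y":0,"z":0,"turn":0},{"x":0.4,"y":0,"z":0,"turn":0},{"x":0.4,"y":0,"z":0,"turn":0}]' |tail -c 120
python3 -m crank '[{"x":-0.3,"y":0,"z":0,"turn":0},{"x":0,"y":0,"z":-1.7,"turn":0},{"x":0,"y":0,"z":-1.6,"turn":0},{"x":-1.8,"y":0,"z":0,"turn":0},{"x":-1.9,"y":0,"z":0,"turn":0}]' | tail -c 120
python3 -m crank '[{"x":0,"y":-0.2,"z":0,"turn":0},{"x":0,"y":0,"z":0,"turn":0}]' | tail -c 120
python3 - <<'E'
from hf import *
tool(); grab('scene'); wings('scene'); grab('wrist'); wings()
E
```

```text
0.0726]
tool_rot: [-0.003, 0.586, 0.81, -0.002]
contact_force: [-0.9, -0.3, -0.9]
gripper_width: 0.006
grasp_force: 0.1
96, 0.0782]
tool_rot: [0.001, 0.586, 0.81, 0.001]
contact_force: [-0.4, -1.4, 1.3]
gripper_width: -0.0
grasp_force: 0.8
148, 0.0771]
tool_rot: [-0.0, 0.586, 0.81, -0.0]
contact_force: [0.7, -2.2, 0.5]
gripper_width: -0.006
grasp_force: 0.6
, 0.1123]
tool_rot: [0.001, 0.586, 0.81, 0.001]
contact_force: [-0.2, 0.1, -0.1]
gripper_width: -0.003
grasp_force: 0.0
.0719]
tool_rot: [-0.004, 0.586, 0.81, -0.003]
contact_force: [-0.9, -0.2, -0.9]
gripper_width: -0.001
grasp_force: 0.0
6, 0.0782]
tool_rot: [0.001, 0.586, 0.81, 0.001]
contact_force: [1.0, -1.3, 0.9]
gripper_width: -0.003
grasp_force: 0.8
148, 0.0771]
tool_rot: [-0.0, 0.586, 0.81, -0.0]
contact_force: [1.4, -1.4, -0.5]
gripper_width: 0.003
grasp_force: 0.6
756, 0.1124]
tool_rot: [0.001, 0.586, 0.81, 0.001]
contact_force: [-0.7, 0.6, -0.2]
gripper_width: 0.0
grasp_force: 0.0
7, 0.1096]
tool_rot: [-0.001, 0.587, 0.81, -0.0]
contact_force: [-0.8, 0.2, -0.6]
gripper_width: 0.001
grasp_force: 0.0
t 14.1 tool h mm [  
[... 714 characters left out ...]
nge [-4.57126243 10.66091308] y [-36.72141908  33.4877888 ]
(array([  0,   0,   0,   0,   0,   0,   0,   0,   0,   0, 158,   0,   0,
         0,   0,   0,   0,   0,  35, 797,  19,   0,   0,   0,   0,   0,
         0, 699, 140,   0,   0,   0,   0,   0,   0,   1, 572,   1,   0,
         0,   0,   0,   0,   0,   0]), array([-180, -172, -164, -156, -148, -140, -132, -124, -116, -108, -100,
        -92,  -84,  -76,  -68,  -60,  -52,  -44,  -36,  -28,  -20,  -12,
         -4,    4,   12,   20,   28,   36,   44,   52,   60,   68,   76,
         84,   92,  100,  108,  116,  124,  132,  140,  148,  156,  164,
        172,  180]))
wing phase deg (cw of up) mod 72: -27.77805851638589 0.9257179431003337
```

```bash
python3 -m crank '[{"x":0,"y":0,"z":1.7,"turn":0},{"x":0,"y":0,"z":1.6,"turn":0},{"x":0,"y":0,"z":0,"turn":0}]' | tail -c 120
python3 -m crank '[{"x":0.4,"y":0,"z":0,"turn":0},{"x":0.4,"y":0,"z":0,"turn":0},{"x":0.4,"y":0,"z":0,"turn":0},{"x":0.4,"y":0,"z":0,"turn":0},{"x":0.4,"y":0,"z":0,"turn":0}]' |tail -c 120
python3 -m crank '[{"x":0.4,"y":0,"z":0,"turn":0},{"x":0.4,"y":0,"z":0,"turn":0},{"x":0.4,"y":0,"z":0,"turn":0},{"x":0.4,"y":0,"z":0,"turn":0},{"x":0.4,"y":0,"z":0,"turn":0}]' |tail -c 120
python3 -m crank '[{"x":-0.3,"y":0,"z":0,"turn":0},{"x":0,"y":0,"z":-1.7,"turn":0},{"x":0,"y":0,"z":-1.6,"turn":0},{"x":-1.8,"y":0,"z":0,"turn":0},{"x":-1.9,"y":0,"z":0,"turn":0}]' | tail -c 120
python3 -m crank '[{"x":0,"y":0,"z":0,"turn":0},{"x":0,"y":0,"z":0,"turn":0}]' | tail -c 120
python3 -c "
from hf import *
tool(); grab('wrist'); wings()"
python3 -m crank '[{"x":0,"y":0,"z":1.7,"turn":0},{"x":0,"y":0,"z":1.6,"turn":0},{"x":0,"y":0,"z":0,"turn":0}]' | tail -c 120
python3 -m crank '[{"x":0.4,"y":0,"z":0,"turn":0},{"x":0.4,"y":0,"z":0,"turn":0},{"x":0.4,"y":0,"z":0,"turn":0},{"x":0.4,"y":0,"z":0,"turn":0},{"x":0.4,"y":0,"z":0,"turn":0}]' |tail -c 120
python3 -c "from hf import *;tool()"
```

```text
0.0724]
tool_rot: [-0.003, 0.586, 0.81, -0.002]
contact_force: [-1.3, -0.6, -0.6]
gripper_width: -0.0
grasp_force: 0.0
53, 0.0782]
tool_rot: [0.001, 0.586, 0.81, 0.001]
contact_force: [0.4, -1.4, 0.3]
gripper_width: 0.002
grasp_force: 0.8
0.1142, 0.0771]
tool_rot: [-0.0, 0.586, 0.81, -0.0]
contact_force: [0.2, -1.7, 0.1]
gripper_width: 0.0
grasp_force: 0.6
 0.1123]
tool_rot: [0.001, 0.586, 0.81, 0.001]
contact_force: [-0.7, -0.3, -0.7]
gripper_width: -0.002
grasp_force: 0.0
, 0.1097]
tool_rot: [-0.001, 0.587, 0.81, -0.0]
contact_force: [-0.6, -0.1, -0.8]
gripper_width: 0.004
grasp_force: 0.0
t 16.2 tool h mm [  2.7 -33.8 109.7] F holder [-0.6  0.1 -0.8]
n 3237 x range [-6.01745982  9.16006783] y [-36.7166419   33.45826211]
(array([  0,   0,   0,   0,   0,   0,   0,   0,   0,   0, 152,   2,   0,
         0,   0,   0,   0,   0,  44, 804,  18,   0,   0,   0,   0,   0,
         0, 706, 124,   0,   0,   0,   0,   0,   0,   0, 573,   2,   0,
         0,   0,   0,   0,   0,   0]), array([-180, -172, -164, -156, -148, -140, -132, -124, -116, -108, -100,
        -92,  -84,  -76,  -68,  -60,  -52,  -44,  -36,  -28,  -20,  -12,
         -4,    4,   12,   20,   28,   36,   44,   52,   60,   68,   76,
         84,   92,  100,  108,  116,  124,  132,  140,  148,  156,  164,
        172,  180]))
wing phase deg (cw of up) mod 72: -27.781213381922406 0.9252088001550173
0.0722]
tool_rot: [-0.003, 0.586, 0.81, -0.002]
contact_force: [-0.2, 0.3, -1.0]
gripper_width: -0.001
grasp_force: 0.0
.0953, 0.0782]
tool_rot: [0.001, 0.586, 0.81, 0.0]
contact_force: [0.4, -1.3, 1.3]
gripper_width: -0.0
grasp_force: 0.8
t 17.05 tool h mm [  3.8 -12.5  78.2] F holder [-0.  -1.4  1.3]
```

Now at −12.5 mm, with the stop expected near −8. I'll continue in small steps and watch the force.

```bash
for i in 1; do :; done
python3 -m crank '[{"x":0.1,"y":0,"z":0,"turn":0},{"x":0.1,"y":0,"z":0,"turn":0},{"x":0,"y":0,"z":0,"turn":0}]' | tail -c 120 | grep force
python3 -c "from hf import *;tool()"
python3 -m crank '[{"x":0.1,"y":0,"z":0,"turn":0},{"x":0.1,"y":0,"z":0,"turn":0},{"x":0,"y":0,"z":0,"turn":0}]' | tail -c 120| grep force
python3 -c "from hf import *;tool()"
python3 -m crank '[{"x":0.1,"y":0,"z":0,"turn":0},{"x":0,"y":0,"z":0,"turn":0}]' | tail -c 120| grep force
python3 -c "from hf import *;tool()"
```

```text
contact_force: [0.8, -0.6, 1.3]
grasp_force: 0.5
t 17.35 tool h mm [  3.4 -10.7  77.6] F holder [ 0.5 -0.8  1.3]
contact_force: [0.2, -0.9, 0.4]
grasp_force: 0.7
t 17.65 tool h mm [ 3.2 -8.7 77.3] F holder [-0.  -0.9  0.4]
contact_force: [0.9, -2.5, 1.1]
grasp_force: 1.4
t 17.85 tool h mm [ 3.2 -8.1 77.4] F holder [ 0.1 -2.7  1.1]
```

```bash
python3 -m crank '[{"x":0.1,"y":0,"z":0,"turn":0},{"x":0,"y":0,"z":0,"turn":0},{"x":0,"y":0,"z":0,"turn":0}]' | tail -c 120 | grep force
python3 -c "from hf import *;tool()"
python3 -m crank '[{"x":0.1,"y":0,"z":0,"turn":0},{"x":0,"y":0,"z":0,"turn":0},{"x":0,"y":0,"z":0,"turn":0}]' | tail -c 120| grep force
python3 -c "from hf import *;tool()"
```

```text
contact_force: [3.4, -4.8, 0.3]
grasp_force: 2.5
t 18.15 tool h mm [ 3.2 -7.6 77.3] F holder [ 1.7 -5.6  0.3]
contact_force: [2.6, -5.9, 0.5]
grasp_force: 3.3
t 18.45 tool h mm [ 3.2 -7.2 77.3] F holder [ 0.7 -6.4  0.5]
```

The force is rising at the expected place, so it is on the stop. I'll back off gently, lift clear and verify.

```bash
python3 -m crank '[{"x":0.1,"y":0,"z":0,"turn":0},{"x":0,"y":0,"z":0,"turn":0},{"x":0,"y":0,"z":0,"turn":0}]' | grep force
python3 -m crank '[{"x":-0.2,"y":0,"z":0,"turn":0},{"x":-0.2,"y":0,"z":0,"turn":0},{"x":-0.2,"y":0,"z":0,"turn":0},{"x":0,"y":0,"z":-2,"turn":0},{"x":0,"y":0,"z":-2,"turn":0}]' | grep force
python3 -m crank '[{"x":-2.5,"y":0,"z":-3,"turn":0},{"x":-2.5,"y":0,"z":-3,"turn":0},{"x":-2.5,"y":0,"z":-3,"turn":0},{"x":0,"y":0,"z":0,"turn":0},{"x":0,"y":0,"z":0,"turn":0}]' | grep force
python3 - <<'E'
from hf import *
tool(); a,_=grab('scene'); wings('scene'); b,_=grab('wrist'); wings()
cv2.imwrite('pics/y.png',np.hstack([cv2.resize(a,(400,400)),cv2.resize(b,(400,400))])[...,::-1])
E
```

```text
contact_force: [3.5, -9.0, 0.7]
grasp_force: 4.1
contact_force: [-0.4, 0.2, 1.6]
grasp_force: 0.0
contact_force: [0.2, -0.3, -0.2]
grasp_force: 0.0
t 19.75 tool h mm [  3.5 -85.5 207.6] F holder [ 0.1 -0.4 -0.2]
n 253 x range [-6.57822311 11.43193388] y [-32.13888937  36.36243044]
(array([ 0,  0,  0,  0,  0,  1, 10,  5,  0,  0,  0,  0,  0,  0,  1, 34,  5,
        0,  0,  0,  0,  0,  0, 12, 15,  0,  0,  0,  0,  0,  0, 17, 18,  3,
        0,  0,  0,  0,  0,  0,  3, 17,  8,  0,  0]), array([-180, -172, -164, -156, -148, -140, -132, -124, -116, -108, -100,
        -92,  -84,  -76,  -68,  -60,  -52,  -44,  -36,  -28,  -20,  -12,
         -4,    4,   12,   20,   28,   36,   44,   52,   60,   68,   76,
         84,   92,  100,  108,  116,  124,  132,  140,  148,  156,  164,
        172,  180]))
wing phase deg (cw of up) mod 72: 11.646458600828 0.884664837849427
n 1849 x range [-6.99623832  8.1333718 ] y [-33.05747036  37.01894205]
(array([  0,   0,   0,   0,   0,   0,   0,   0,   0,   0,   0,   0,   0,
         0,  11, 403,   2,   0,   0,   0,   0,   0,   0, 236,  67,   0,
         0,   0,   0,   0,   0,  35, 414,   0,   0,   0,   0,   0,   0,
         0,   0,   0,   0,   0,   0]), array([-180, -172, -164, -156, -148, -140, -132, -124, -116, -108, -100,
        -92,  -84,  -76,  -68,  -60,  -52,  -44,  -36,  -28,  -20,  -12,
         -4,    4,   12,   20,   28,   36,   44,   52,   60,   68,   76,
         84,   92,  100,  108,  116,  124,  132,  140,  148,  156,  164,
        172,  180]))
wing phase deg (cw of up) mod 72: 10.598702242943785 0.9180730744397957
```

View pics/y.png

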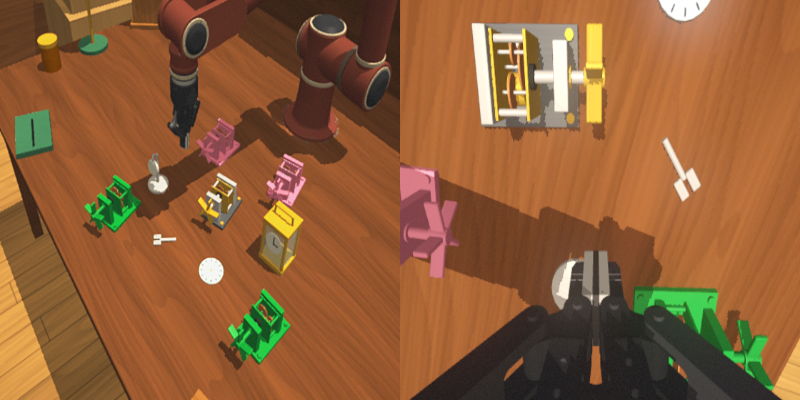

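The wings rest at about 11.6° past upright, where 9.0 rad should put them (11.7°). The pad is against the movement (wrist half, 535,77), nothing else has moved, and the arm is clear. Handing in.

```bash
python3 -c "from plant import manip;print(manip.job_done())"
```

```text
the job is handed in; nothing more can be done
None
```

The thumbscrew is screwed fully home against its stop in seven fingertip strokes, peaking at about 10 N. The clock, watch stand, dial and key look undisturbed in the final pictures, the arm is clear of everything, and the job was handed in at about 20 s; no verdict was returned.

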